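# Seat the notched soil sieve on the bonsai bench's catch pan

### The job

Get the soil sieving set ready: pick up the sieve that has a notch in its rim and lower it onto the catch pan so that the notch goes over the pan's upright key and the sieve's rim lies level, fully down on the pan's rim. Set it down without dropping it, let go, and leave the other sieve, whose rim has no notch, where it stands.

Things in the scene. Friction and masses are not known exactly. Their poses are not given: they have to be found in the camera images.
- sieve_grip (a point): Round steel sieve, loose, 0.35 kg: centre of its wooden grip bar, on the axis, 70 mm above the underside. z up; x points to the rim's notch. Bar along y, 116 long, 16 thick, 22 high; pinch it across x from above; 55 mm free below it. Skirt diameter 124; flat rim diameter 190, its underside 35 mm below this point. V notch through the rim at +x: 75 mm wide outside, 37 at the skirt.
- pan: Catch pan, steel, fixed on a wooden base: origin under the base's centre, z up. Wall diameter 152 inside, 158 outside, rim 78 mm above the origin. Key: dark 14 mm square post outside the wall at +x, 79-93 mm from the axis, top 22 mm above the rim. The sieve hangs in with 14 mm play, its notch takes the key with 15 deg play each way; fully down, its grip bar's centre is 113 mm above this origin.
- plain_sieve_grip (a point): The other sieve, to be left alone: same size, materials and grip bar, loose, but its rim is an unbroken ring without a notch. This point is the centre of its grip bar, 70 mm above its underside; the bar lies along y, z is up.
Things that resemble listed ones, but are neither listed nor needed, are in the scene too. Leave any pink look-alike of the pan alone. What is shaped like the part that bears sieve_grip but purple is not meant.

How it is judged:
By the outcome, as a careful person would: the job done as asked, in the order asked, and still so for the second after the job is handed in, with the robot touching nothing.
It also fails if it takes over 38 s, if anything falls off the work surface, if the arm or the gripper's body presses on something with over 40 N, if the wrist force passes 120 N, or if a joint passes its speed limit or range.

### The arm

A 6-joint arm with a two-finger parallel gripper is mounted at the origin on the work surface. World frame = base frame: x ahead of the robot, y to its left, z up, the work surface at z = 0. Lengths are in mm, angles in rad, forces in N, time in s.
With the tool pointing down it reaches from about 275 to 825 mm from the base axis. Payload 5.2 kg.
Tool frame: the origin (TCP) lies at the very end of the fingers, on their centre line; the grasp point (between the pads) lies 19 mm behind it; z points along the fingers, y is the direction in which the jaws open and shut (so a half turn about z gives the same grasp; the last joint's range is limited). The gripper opens to 93 mm and grips with 3 to 60 N. Pads are 15 mm wide; open, the fingers measure 128 mm over their backs; the gripper's body (75 mm by 188 mm) begins 65 mm behind the grasp point.
Start: joints at [-1.343, 0.259, 1.535, -0, 1.348, -0.203], TCP at [229.699, -499.743, 218.653] pointing down, gripper open.
Joint ranges: [-3.14, 3.14], [-0.91, 2.08], [0.19, 2.58], [-1.22, 4.36], [0.22, 2.71], [-3.12, 3.12]. Speed limits (rad/s): [2.57, 2.57, 3.14, 3.14, 3.14, 3.14].

### API

Orientations are given as [roll, pitch, yaw] about the fixed x, y, z axes, in that order (R = Rz(yaw) Ry(pitch) Rx(roll)).
In Python, from bench import robot gives the robot as it stands. The module is installed in compiled form; this text tells all that it offers. Calls block until the motion is done:
- robot.move_ptp(position, orientation): joint-space move of the TCP to a pose.
- robot.move_linear(position, ori=None, speed=150, f_stop=None): straight line of the TCP; ori=None keeps the orientation; speed is the mean speed in mm/s. With f_stop (N) it stops when the force on the tool has changed by that much, and returns True; else False.
- robot.move_j(angles): joint-space move.
- robot.move_gripper(opening): opening from 0.0 (shut) to 1.0 (fully open); the grip force is fixed at half the most; returns when the fingers have stopped.
- robot.sleep(seconds).
- robot.inverse_kinematics(position, orientation): joint angles nearest the present ones, or None.
- robot.get_image(name): name is "side" or "top" or "wrist"; returns a dict with "img" (480x640x3 uint8, blue, green, red), "fovy" (degrees; the focal length in pixels is half the picture's height over the tangent of half this angle, whatever the lens; pixels are square), "cx", "cy" (the principal point, pixels), "k1" (the pictures are not rectified: a ray, as slopes to the right and down, at radius r is drawn at 1 + k1 r^2 times it, then the intrinsics apply), "eye" and "orientation" of the camera in the world. Camera axes: x right, y down, z forward; pixel columns grow to the right and rows downward; lengths in mm; the calibration is good to about 2 mm. A picture is of the moment at which its call begins. There is no depth.
A pose or a line that the arm cannot do raises robot.MotionError and nothing moves.
- robot.hand_in(): hands the job in, once; it reports no verdict.
Readings, each from a call of its own:
- robot.current_t(): time.
- robot.current_qpos(): joint angles.
- robot.current_joint_vel(): joint speeds.
- robot.current_joint_efforts(): joint torques, N m.
- robot.current_tcp_pos(): TCP position.
- robot.current_eef_rot(): TCP orientation.
- robot.current_contact_force(): force on the tool from outside, world axes, zero at the start.
- robot.current_ft_torque(): the same for the moment, N m.
- robot.current_gripper_width(): opening from 0.0 (shut) to 1.0 (fully open).
Only numpy, scipy, OpenCV 4.12 (cv2) and the standard library are available. Lean on these libraries where they do the work, as an engineer would, in place of code of your own. Each camera call takes 0.05 s, during which the arm holds its last target. There are 200 camera calls.

## Working session

There is one attempt and no reset: what is moved stays moved. The work goes in short steps, each a Python script; the robot and the scene stay as the last script left them, time stands still between calls to the robot, and variables do not carry over. Pictures are saved under pics/ and viewed, about 8 in all and at most 12, crops included, and the job is handed in when it is done.

```bash
mkdir -p pics
cat > h.py <<'E'
import numpy as np, cv2
from scipy.spatial.transform import Rotation as R
from bench import robot
def rot(o): return R.from_euler('xyz',o).as_matrix()
def ray(c,u,v):
    f=240/np.tan(np.radians(c['fovy'])/2)
    K=np.array([[f,0,c['cx']],[0,f,c['cy']],[0,0,1.]])
    p=cv2.undistortPoints(np.array([[[u,v]]],float),K,np.array([c['k1'],0,0,0,0.]))[0,0]
    d=rot(c['orientation'])@np.array([p[0],p[1],1]); return np.array(c['eye'],float),d/np.linalg.norm(d)
def onz(c,u,v,z):
    e,d=ray(c,u,v); return e+d*(z-e[2])/d[2]
def proj(c,P):
    f=240/np.tan(np.radians(c['fovy'])/2)
    q=rot(c['orientation']).T@(np.array(P,float)-np.array(c['eye'])); s=q[:2]/q[2]
    return s*(1+c['k1']*(s@s))*f+[c['cx'],c['cy']]
def snap(n,f):
    c=robot.get_image(n); cv2.imwrite('pics/'+f+'.png',c['img']); np.save('pics/'+f+'.npy',c,allow_pickle=True); return c
def load(f): return np.load('pics/'+f+'.npy',allow_pickle=True).item()
E
python3 - <<'E'
from h import *
for n in('top','side','wrist'):
    c=snap(n,n+'0'); print(n,{k:v for k,v in c.items() if k!='img'})
E
```

```text
top {'fovy': 47.378991218426414, 'cx': 308.4678234447697, 'cy': 236.95458224293955, 'k1': -0.10124568106477405, 'eye': array([ 330.133855  ,  -24.60165434, 1095.58229205]), 'orientation': array([-3.06625226, -0.0194723 , -1.58144514])}
side {'fovy': 49.66027630285913, 'cx': 323.3762937375364, 'cy': 235.99178164354393, 'k1': 0.0025676160402794143, 'eye': array([ -23.41885587, -960.04228446,  778.69405781]), 'orientation': array([-2.16402922,  0.01531565, -0.45764684])}
wrist {'fovy': 68.81105983151767, 'cx': 318.00626357081626, 'cy': 237.60552884724237, 'k1': -0.009774929739480406, 'eye': array([ 303.68288944, -466.25210197,  384.34077546]), 'orientation': array([ 2.84393942e+00,  1.60614704e-03, -1.13922834e+00])}
```

View pics/top0.png

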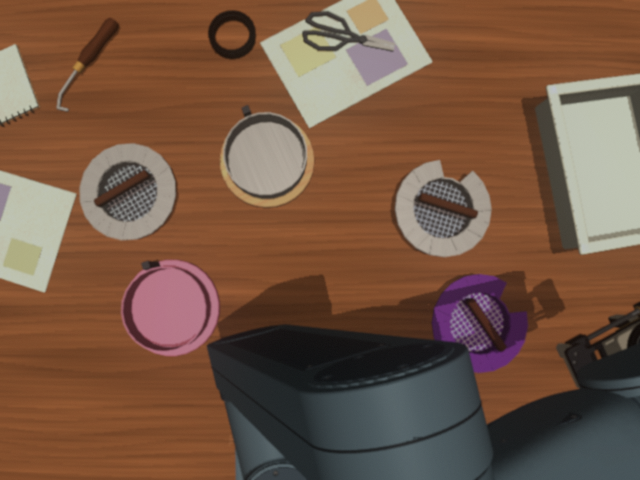

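View pics/side0.png

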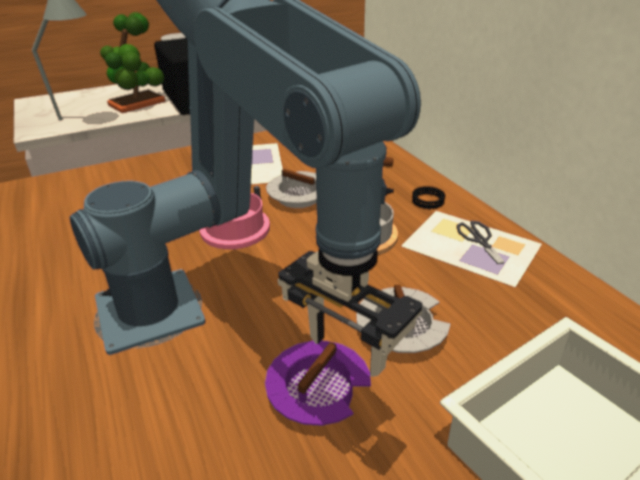

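The top view shows the notched steel sieve at about (443,208), with its notch facing up and slightly right near (455,170). The pan on its wooden base is at (266,158) with its key at (247,110). The plain sieve is at (128,191). The pink pan and the purple sieve are decoys. The side view agrees.

```bash
cat > m.py <<'E'
from h import *
c=load('top0'); im=c['img']; hsv=cv2.cvtColor(im,cv2.COLOR_BGR2HSV)
def disk(u,v,r):
    m=np.zeros(im.shape[:2],np.uint8); cv2.circle(m,(u,v),r,255,-1); return m
def big(m): 
    k=max(cv2.findContours(m,cv2.RETR_EXTERNAL,cv2.CHAIN_APPROX_NONE)[0],key=cv2.contourArea); return k[:,0,:].astype(float)
def wpts(k,z): return np.array([onz(c,u,v,z)[:2] for u,v in k])
# sieve: bar
bar=cv2.inRange(hsv,(0,70,0),(25,255,110))&disk(443,206,38)
k=big(bar); w=wpts(k,81); r=cv2.minAreaRect(w.astype(np.float32)); print('bar',len(k),r, 'px',cv2.minAreaRect(k.astype(np.float32)))
# rim: gray
g=cv2.inRange(hsv,(0,0,90),(180,60,255))
k=big(cv2.morphologyEx(g&disk(443,208,60),cv2.MORPH_CLOSE,np.ones((3,3)))); w=wpts(k,38)
from scipy.optimize import least_squares
def circ(w,r0=None):
    f=lambda p:np.hypot(*(w-p[:2]).T)-p[2]
    s=least_squares(f,[*w.mean(0),80],loss='soft_l1',f_scale=2); return s.x,f(s.x)
p,res=circ(w); print('sieve rim',p)
d=np.hypot(*(w-p[:2]).T); n=w[d<p[2]-8]; a=np.degrees(np.arctan2(*(n-p[:2]).T[::-1])); print('notch ang',len(n),a.min(),a.max(),np.median(a))
# pan key
key=cv2.inRange(hsv,(0,0,0),(180,255,75))&disk(248,110,9)
k=big(key); m=k.mean(0); print('key px',m,k.min(0),k.max(0)); print('key@100',onz(c,*m,100), onz(c,*m,90))
E
python3 m.py
python3 - <<'E'
from h import *
im=load('top0')['img']
a=cv2.resize(im[145:270,380:505],None,fx=3.1,fy=3.1,interpolation=2);b=cv2.resize(im[90:215,205:330],None,fx=3.1,fy=3.1,interpolation=2)
cv2.imwrite('pics/crop.png',np.hstack([a,b]))
E
```

```text
bar 124 ((464.5748291015625, -309.3097229003906), (116.24520874023438, 19.52424430847168), 71.72517395019531) px ((447.6432800292969, 205.05905151367188), (60.7473030090332, 10.128511428833008), 18.004159927368164)
sieve rim [ 463.99948209 -311.2074168    93.97238142]
notch ang 37 -38.7828311654649 1.9682769685962462 -15.353601137958059
key px [246.08333333 110.875     ] [243. 106.] [250. 115.]
key@100 [642.14764864  69.1589958  100.        ] [645.2816316   70.10076275  90.        ]
```

View pics/crop.png

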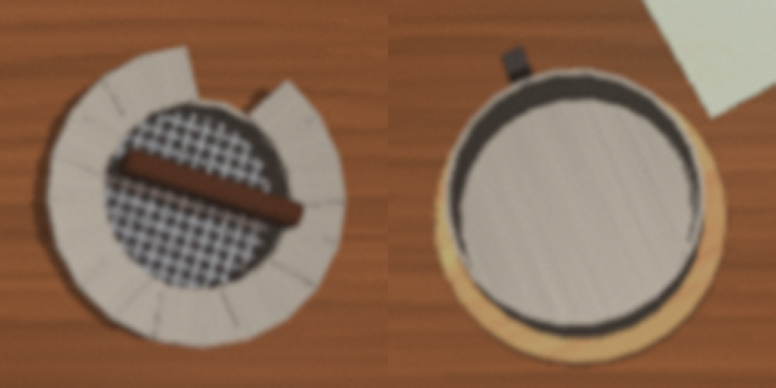

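The crop confirms both. The notched sieve's bar lies at about -18° in yaw, which matches the notch direction. The pan rim spans roughly px 224–307 by 112–198, and the key top is near (245.6,107). I'll fit the pan and move over the sieve.

```bash
cat > g1.py <<'E'
from h import *
c=load('top0')
P=lambda x,y:((x-388)/3.1+205,y/3.1+90)
w=np.array([onz(c,*P(x,y),78)[:2] for x,y in [(447,200),(704,200),(575,69),(575,335),(490,105),(665,108)]])
A=np.c_[2*w,np.ones(len(w))]; s=np.linalg.lstsq(A,(w**2).sum(1),rcond=None)[0]
print('pan',s[:2],np.sqrt(s[2]+s[0]**2+s[1]**2))
k=onz(c,*P(514,52),100); print('key top',k, np.hypot(*(k[:2]-s[:2])),np.degrees(np.arctan2(*(k[:2]-s[:2])[::-1])))
for y in(71.7,-108.3): 
  print(y,robot.inverse_kinematics([464,-310,150],[np.pi,0,np.radians(y)]))
  print(robot.inverse_kinematics([550,40,250],[np.pi,0,np.radians(y+41)]))
print(robot.current_eef_rot())
ps=[(y,robot.inverse_kinematics([464,-310,160],[np.pi,0,np.radians(y)])) for y in(71.7,-108.3)]
y=min((p for p in ps if p[1] is not None),key=lambda p:abs(p[1][5]))[0]
robot.move_ptp([464,-310,160],[np.pi,0,np.radians(y)]); print(y,robot.current_t(),robot.current_qpos())
snap('wrist','w1'); snap('top','top1')
E
python3 g1.py
```

```text
pan [563.02721669  34.46136431] 80.37893496414534
key top [650.06512072  70.00500299 100.        ] 94.01567416447489 22.21361424555452
71.7 [-0.78888111  0.32766335  1.61492751  0.          1.1990018  -0.46948586]
[-0.12970149  0.24230376  1.47961445  0.          1.41967444 -0.52589123]
-108.3 [-7.88881112e-01  3.27663345e-01  1.61492751e+00 -4.44089210e-16
  1.19900180e+00  2.67210679e+00]
[-1.29701486e-01  2.42303763e-01  1.47961445e+00 -4.44089210e-16
  1.41967444e+00  2.61570143e+00]
[-3.14024173e+00 -2.99866192e-04  4.30780859e-01]
71.7 1.325 [-7.90211308e-01  3.18375889e-01  1.60109408e+00 -6.00531497e-04
  1.22141560e+00 -4.69198627e-01]
```

View pics/w1.png

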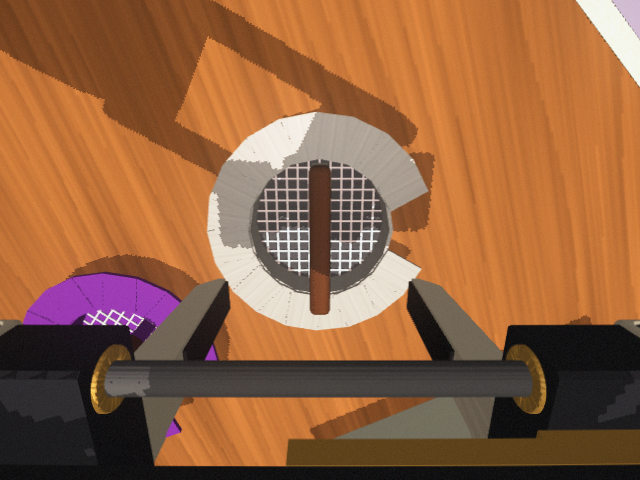

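The jaws straddle the bar, which is centred at px x≈320, and the notch faces right. Next I'll take one close look at the pan while the hand is empty.

Run:
```python
from h import *
c=load('w1'); a=onz(c,319.5,165,81);b=onz(c,319.5,313,81); print('bar wrist',a,b,(a+b)/2,np.degrees(np.arctan2(*(b-a)[:2][::-1])))
robot.move_ptp([563,34,260],[np.pi,0,np.radians(112.2)]); robot.sleep(.15)
c=snap('wrist','w2'); print(robot.current_t(),c['eye'],c['orientation'],proj(c,[563,34,78]),proj(c,[643,66,100]))
```

```text
bar wrist [ 482.75053327 -256.4037603    81.        ] [ 446.90491561 -365.01630238   81.        ] [ 464.82772444 -310.71003134   81.        ] -108.26454484575265
3.0167 [531.90701765 107.6742926  425.9088152 ] [2.84443473e+00 1.47455289e-03 3.86021975e-01] [319.56037036 212.59550234] [409.67748822 218.29045541]
```

View pics/w2.png

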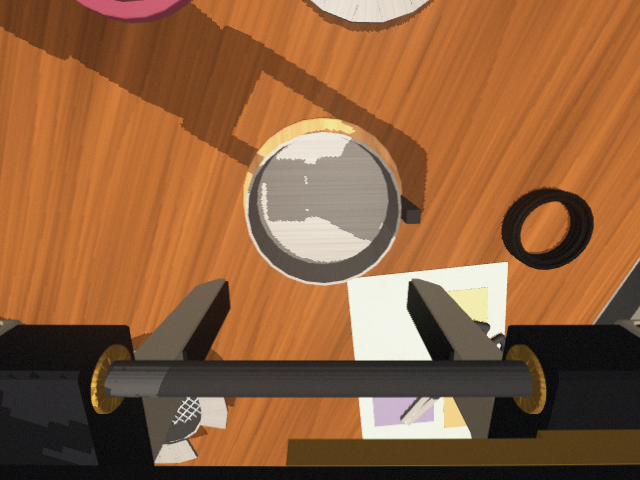

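The pan rim spans px 245–401 by 131–284, and the key top is at about (413,216). This is close to the predicted positions, so I'll refine the pan pose and grasp.

```bash
cat > g2.py <<'E'
from h import *
c=load('w2')
w=np.array([onz(c,u,v,78)[:2] for u,v in [(245,206),(401,204),(322,284),(322,131),(265,261),(379,261)]])
A=np.c_[2*w,np.ones(len(w))]; s=np.linalg.lstsq(A,(w**2).sum(1),rcond=None)[0]
print('pan',s[:2],np.sqrt(s[2]+s[0]**2+s[1]**2))
k=onz(c,413,216,100)[:2]; print('key',k,np.hypot(*(k-s[:2])),np.degrees(np.arctan2(*(k-s[:2])[::-1])))
o=[np.pi,0,np.radians(71.7)]
robot.move_gripper(.6)
robot.move_ptp([464.6,-310.4,140],o)
print(robot.move_linear([464.6,-310.4,51],speed=100,f_stop=15),robot.current_tcp_pos())
robot.move_gripper(0.); print('w',robot.current_gripper_width()*93)
f0=np.array(robot.current_contact_force())
robot.move_linear([464.6,-310.4,230],speed=120); robot.sleep(.2)
print(robot.current_t(),robot.current_gripper_width()*93,np.array(robot.current_contact_force())-f0)
snap('side','s2'); snap('wrist','w3')
E
python3 g2.py
```

```text
pan [565.99668298  35.01860703] 79.46615656240247
key [644.9352389   69.21700746] 86.02805474405974 23.423616290105265
False [ 465.0296803  -310.73256186   51.60431642]
w 15.7923247165995
8.8 16.136949122949538 [-0.66051455  1.33122378 -3.29300502]
```

View pics/w3.png

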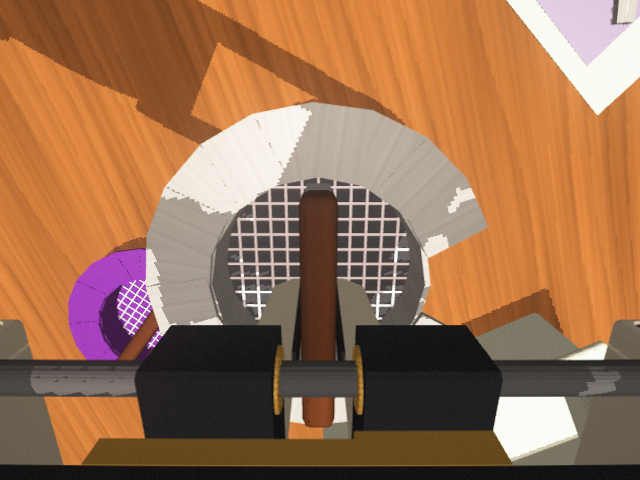

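The sieve is held level with the bar centred. The pan fit now agrees: key radius 86.0 mm, key direction 23.4°. I'll place it.

```bash
cat > g3.py <<'E'
from h import *
o=[np.pi,0,np.radians(113.2)]; x,y=565.7,35
robot.move_ptp([x,y,225],o); robot.sleep(.2); f=lambda:np.round(robot.current_contact_force(),1)
print(robot.current_t(),f())
print(robot.move_linear([x,y,130],speed=100,f_stop=10),f())
print(robot.move_linear([x,y,102],speed=40,f_stop=8),f(),robot.current_tcp_pos())
print(robot.move_linear([x,y,91.5],speed=15,f_stop=5),f(),robot.current_tcp_pos(),robot.current_t())
snap('side','s3'); c=snap('wrist','w4')
s=load('s3')['img']; 
cv2.imwrite('pics/c4.png',np.hstack([cv2.resize(c['img'],(400,300)),cv2.resize(s[130:310,280:520],(400,300),interpolation=2)]))
E
python3 g3.py
```

```text
10.45 [ 0.4  0.1 -3.5]
False [ 0.5 -0.3 -3.6]
False [-0.7 -0.3 -3.5] [565.90752849  34.96808842 102.11676196]
True [-1.2 -0.   5.6] [565.69007044  35.0219212   94.03145355] 12.95
```

View pics/c4.png

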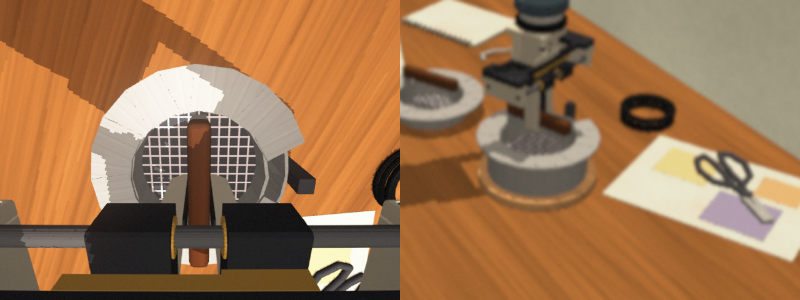

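Contact came at TCP z=94.0, exactly the fully-down height, and the key stands in the notch. I'll release, retreat and check.

```bash
cat > g4.py <<'E'
from h import *
robot.move_gripper(.5); print(robot.current_gripper_width())
robot.move_linear([565.7,35,260],speed=120); robot.sleep(.2); c=snap('wrist','w5'); print(robot.current_contact_force())
robot.move_ptp([300,-350,300],[np.pi,0,np.radians(60)]); robot.sleep(.2); t=snap('top','t5'); s=snap('side','s5'); print(robot.current_t())
a=cv2.resize(c['img'],(400,300));b=cv2.resize(t['img'][90:240,60:340],(400,214),interpolation=2);d=cv2.resize(s['img'][130:310,280:520],(400,300),interpolation=2)
o=np.zeros((600,800,3),np.uint8);o[:300,:400]=a;o[:214,400:]=b;o[300:,400:]=d; o[300:,:400]=cv2.resize(c['img'][100:310,200:480],(400,300),interpolation=2); cv2.imwrite('pics/c5.png',o)
E
python3 g4.py
```

```text
0.504800980134604
[-0.17177227  0.17685747  0.30395998]
17.5583
```

View pics/c5.png

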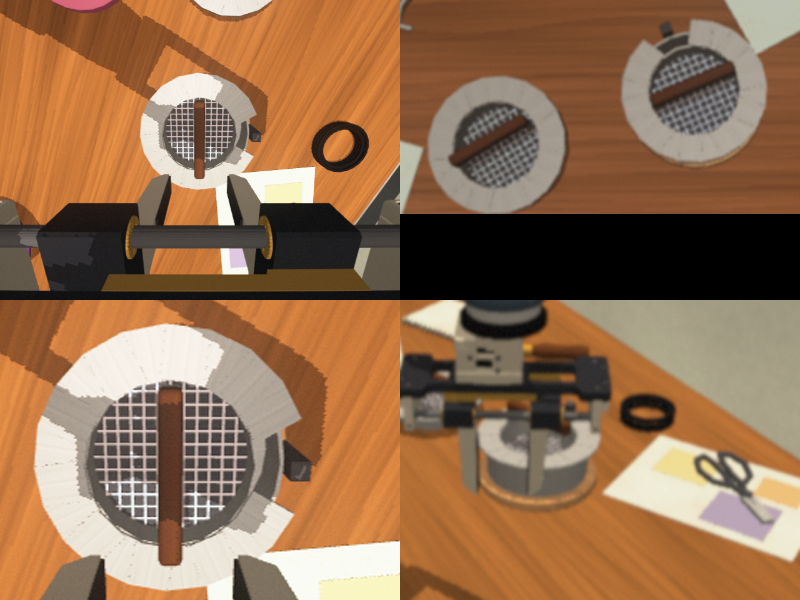

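In the wrist and top views the key stands in the middle of the notch and the rim covers the pan evenly. The plain sieve has not moved, and the robot is clear of everything.

```bash
python3 -c "
from h import *
robot.hand_in(); print(robot.current_t())"
```

```text
the job is handed in; nothing more can be done
the job is handed in; nothing more can be done
```

The notched sieve is on the catch pan with its notch over the key. I set it down under force control, let go and handed the job in at about 17.6 s, within the 38 s limit.

- **Seating:** contact came at TCP z = 94.0 mm, which is the fully-down height. The highest force I read at set-down was about 6 N.
- **After release:** the wrist and top views show the key in the middle of the notch and the rim sitting evenly on the pan. I judged levelness from the pictures and the contact height, with no separate measurement.
- **Other items:** the plain sieve stands where it was. I did not touch the purple sieve or the pink pan.
- **Disagreements:** the first top-view estimate put the key 94 mm from the pan axis instead of 86. The closer wrist view gave 86.0 mm and a pan centre about 3 mm away, and I relied mainly on that. In the last side view the gripper hid part of the seated sieve, so that view confirmed little.

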